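# Trial layout of a power supply on its chassis

### The job

Make a trial layout of the power supply on the bare aluminium chassis: onto the upright stud thread first the black insulating pad, then the copper ring transformer, then the steel clamp collar with its narrow hub upwards, so that they lie flat on one another. Stand the capacitor upright, terminals up, on the chassis plate midway between the stud and the terminal block, and set the heat sink, fins up, directly behind the terminal block (on the side away from the chassis's upturned front edge), parallel to it, leaving a gap of about 35 mm between the two. Let go of everything, and do not disturb the tin or the solder reel.

Things in the scene. Friction and masses are not known exactly. Their poses are not given: they have to be found in the camera images.
- chassis: Flat aluminium plate fixed to the bench, 240 mm (x) by 340 mm (y), 3 mm thick, with an upturned edge 20 mm high along its front (-x) side, the side towards the robot. Origin at the centre of its underside, on the bench; x points to the back, y to the left seen from the front. Lies anywhere within a few cm, turned up to 0.25 rad.
- stud: Upright steel stud, 10 mm diameter with a slightly tapered tip, its top 54 mm above this origin, rising from the centre of a round steel foot 40 mm in diameter and 3 mm thick. Fixed on the chassis, on its left or right half (changes from start to start). Origin at the centre of the foot's underside, on the top face of the chassis plate; axes parallel to the chassis's.
- terminal_block: Black terminal block with two rows of brass screws, 22 mm (x, front to back) by 50 mm (y), 18 mm high. Fixed on the chassis on the other half from the stud, about 200 mm from it (sideways; up to 24 mm farther front or back). Origin at the centre of its underside, on the top face of the chassis plate; +x points to the back of the chassis; axes parallel to the chassis's.
- pad: Black flat insulating ring (rigid), 46 mm outside diameter, 24 mm hole, 12 mm thick, 30 g, loose, lying on the bench to the right of the chassis. Origin at the centre of its underside, z up along the hole.
- toroid: Copper-wound ring transformer, 62 mm outside diameter, 26 mm hole, 26 mm high, about 0.3 kg, loose, lying flat on the bench. Origin at the centre of its underside, z up along the hole.
- collar: Steel clamp collar, loose, lying on its flange: flange 50 mm in diameter and 5 mm thick, on it a hub 30 mm in diameter up to 20 mm total height, a 20 mm hole through both, 80 g. Origin at the centre of the flange's underside, z up along the hole.
- capacitor: Grey capacitor can, upright, 35 mm diameter, 50 mm high (two 3 mm steel terminals on its black top are look only), about 70 g, loose. Origin at the centre of its underside, z up.
- heat_sink: Aluminium heat sink, loose, 30 mm (x) by 56 mm (y, the long way) by 32 mm high, five upright fins along y on a 6 mm base; the outer fins are flat faces 30 mm apart that can be gripped. About 0.11 kg. Origin at the centre of its underside, z up. Either way round is the same.
- tin: Open round steel tin, 84 mm across, 45 mm high, bystander left of the robot. Origin at the centre of its underside.
- reel: White solder reel standing on its flange, 56 mm across, 40 mm high, bystander to the right. Origin at the centre of its underside.
Mind the look-alikes: they are no part of the job. What is shaped like the capacitor but yellow is not meant. There is more than one size of the pad; the one meant has the size given above.

How it is judged:
At the end, for the whole second after the job is handed in: Flat on the stud, centred: pad (9 mm), transformer (10 mm), collar (8 mm), in that order. Capacitor upright, under 24 mm front/back and 120 mm sideways from both stud and block. Heat sink fins up, gap 21 to 49 mm behind block, 14 mm sideways, 0.2 rad. All released, at rest (horizontal distance between pad and stud below 0.009 m and z of pad in the frame of stud between 0 and 0.006 m and angle between each of pad, toroid, collar's own z axis and vertical below 0.12 rad and horizontal distance between toroid and stud below 0.01 m and z of toroid in the frame of stud between 0.012 and 0.0185 m and horizontal distance between collar and stud below 0.008 m and z of collar in the frame of stud between 0.038 and 0.0445 m and x of capacitor in the frame of stud between -0.024 and 0.024 m and y of capacitor in the frame of stud between -0.12 and 0.12 m and x of capacitor in the frame of terminal_block between -0.024 and 0.024 m and y of capacitor in the frame of terminal_block between -0.12 and 0.12 m and x of heat_sink in the frame of terminal_block between 0.047 and 0.075 m and y of heat_sink in the frame of terminal_block between -0.014 and 0.014 m and angle between the y axis of heat_sink and the y axis of terminal_block, either way round below 0.2 rad and z of capacitor in the frame of terminal_block between -0.004 and 0.005 m and angle between each of capacitor, heat_sink's own z axis and vertical below 0.1 rad and z of heat_sink in the frame of terminal_block between -0.004 and 0.005 m and linear speed of each of pad, toroid, collar, capacitor, heat_sink below 0.02 m/s and angular speed of each of pad, toroid, collar, capacitor, heat_sink below 0.2 rad/s); the robot touches nothing.
It fails at once if the tin is shifted more than 20 mm or tipped (distance of tin from where it was at the start of the episode above 0.02 m or angle between tin's own z axis and vertical above 0.3 rad).
It fails at once if the solder reel is shifted more than 20 mm or tipped (distance of reel from where it was at the start of the episode above 0.02 m or angle between reel's own z axis and vertical above 0.3 rad).
It also fails if it takes over 120 s, if anything falls off the work surface, if the arm or the gripper's body presses on something with over 40 N, if the wrist force passes 120 N, or if a joint passes its speed limit or range.

### The arm

A 6-joint arm with a two-finger parallel gripper is mounted at the origin on the work surface. World frame = base frame: x ahead of the robot, y to its left, z up, the work surface at z = 0. Lengths are in m, angles in rad, forces in N, time in s.
With the tool pointing down it reaches from about 0.3 to 0.75 m from the base axis. Payload 8.5 kg.
Tool frame: the origin (TCP) lies between the finger pads; the fingertips stand 11 mm ahead of it and the grasp point (between the pads) lies 8 mm behind it; z points along the fingers, y is the line along which they close (so a half turn about z gives the same grasp; the last joint's range is limited). The gripper opens to 85 mm and grips with 20 to 120 N. Pads are 22 mm wide; open, the fingers measure 114 mm over their backs; the gripper's body (76 mm by 85 mm) begins 54 mm behind the grasp point. The pads swing forward as they close: fully open they stand 13 mm farther back than shut.
Start: joints at [-1.325, 0.381, 1.297, -0, 1.464, -0.215], TCP at [0.245, -0.493, 0.242] pointing down, gripper open.
Joint ranges: [-3.11, 3.11], [-0.89, 2.33], [0.22, 2.48], [-1.42, 4.56], [0.17, 2.85], [-2.88, 2.88]. Speed limits (rad/s): [2.39, 2.39, 3.14, 3.14, 3.14, 3.14].

### API

Orientations are given as a unit quaternion [x, y, z, w].
In Python, from bench import ctrl, get_image gives the robot as it stands.
- The arm moves only by the tool send_rows, never from a script. Its arguments are lists of equal length, an entry for each row: "delta_pos": the shift along the tool's x, y, z in cm, a list of three; "twist": the turn, a rotation vector about the tool's x, y, z in degrees, a list of three. In form: {"delta_pos": [[dx, dy, dz], ...], "twist": [[ax, ay, az], ...]}. A call has 1 to 8 rows; each row is the pose to reach, as a shift and turn from the pose commanded when the call began, along the tool's axes at that moment; what a row does not reach only later rows make up. A row lasts 1/10 s, in which the tool goes at most 50 mm and 8.59 degrees, less where a joint would pass 70% of its speed; a pose out of reach is approached as far as the arm can. A call with a gripper value outside its range is refused whole. "jaw" is the opening, from 0 (shut) to 1 (fully open), set as the call begins (left out, the last holds). The fingers move at their own pace and stop on an object; "squeeze" is the grip in N (left out, the last holds). Time passes only in rows, so rows that repeat a pose let the fingers close. It gives the time, the measured TCP pose, the force, the opening and the grip force at its end, in the units of the state.
- ctrl.observe(): the state, without advancing time (a new reading comes with each control period).
- get_image(name): name is "side" or "top"; returns a dict with "frame" (384x512x3 uint8, red, green, blue), "fx", "fy", "cx", "cy" (pixels), "k1" (the pictures are not rectified: a ray, as slopes to the right and down, at radius r is drawn at 1 + k1 r^2 times it, then the intrinsics apply), "position" and "rotation" of the camera in the world. Camera axes: x right, y up, looking along -z (the intrinsics and any distortion apply to the point x, -y, -z); pixel columns grow to the right and rows downward; lengths in m; the calibration is good to about 2 mm. A picture is of the moment at which its call begins. There is no depth.
- ctrl.close_job(): hands the job in; it is judged then, once.
The state is a dict: "time_s": time; "q": joint angles; "qd": joint speeds; "joint_torque": joint torques, N m; "eef_pos": TCP position; "orientation": TCP orientation; "ft_force": force on the tool from outside, world axes, zero at the start; "torque": the same for the moment, N m; "width": opening from 0.0 (shut) to 1.0 (fully open); "grasp_force": force on a finger pad.
Only numpy, scipy, OpenCV 4.12 (cv2) and the standard library are available. Lean on these libraries where they do the work, as an engineer would, in place of code of your own. Each camera call takes 0.05 s, during which the arm holds its last target. There are 200 camera calls.

## Working session

There is one attempt and no reset: what is moved stays moved. The work goes in short steps, Python scripts to look and compute and a tool call to move; the robot and the scene stay as the last step left them, time stands still between calls to the robot, and variables do not carry over. Pictures are saved under pics/ and viewed, at most 14 in all, crops included, and the job is handed in when it is done.

Besides the shell and the picture viewer there is one more tool, called as name(argument=value, ...) on one line, values as JSON. send_rows: Moves the arm, as the interface text tells. Its arguments: {"type":"object","properties":{"delta_pos":{"type":"array","items":{"type":"array","items":{"type":"number"}}},"twist":{"type":"array","items":{"type":"array","items":{"type":"number"}}},"jaw":{"type":"number"},"squeeze":{"type":"number"}},"required":["delta_pos","twist"]}

```bash
ls; mkdir -p pics
cat > h.py <<'E'
import numpy as np, cv2, json
from bench import ctrl, get_image
from scipy.spatial.transform import Rotation as R
def grab(n,f):
    d=get_image(n); cv2.imwrite(f'pics/{f}.png',d['frame'][:,:,::-1]); 
    np.save(f'pics/{f}.npy',d,allow_pickle=True); return d
def load(f): return np.load(f'pics/{f}.npy',allow_pickle=True).item()
def rot(d):
    r=np.array(d['rotation'],float); return r if r.shape==(3,3) else R.from_quat(r).as_matrix()
def ray(d,uv):
    K=np.array([[d['fx'],0,d['cx']],[0,d['fy'],d['cy']],[0,0,1.]])
    p=cv2.undistortPoints(np.array(uv,float).reshape(-1,1,2),K,np.array([d['k1'],0,0,0.]))[:,0]
    return np.c_[p[:,0],-p[:,1],-np.ones(len(p))]@rot(d).T
def onz(d,uv,z):
    v=ray(d,uv); o=np.array(d['position']); return o+v*((z-o[2])/v[:,2])[:,None]
def proj(d,P):
    q=(np.atleast_2d(P)-d['position'])@rot(d); x=q[:,0]/-q[:,2]; y=-q[:,1]/-q[:,2]
    s=1+d['k1']*(x*x+y*y); return np.c_[d['fx']*x*s+d['cx'],d['fy']*y*s+d['cy']]
E
python3 - <<'E'
from h import *
for n in('top','side'):
    d=grab(n,n+'0'); print(n,{k:v for k,v in d.items() if k!='frame'})
print(ctrl.observe())
E
```

```text
pics
top {'fx': 371.1161246905785, 'fy': 371.1161246905785, 'cx': 242.0045419298803, 'cy': 188.9166008118638, 'k1': -0.01201548429134343, 'position': array([0.35245273, 0.04962041, 0.94549568]), 'rotation': array([-0.0754106 ,  0.07671935,  0.72896172, -0.67604895])}
side {'fx': 411.87510757567657, 'fy': 411.87510757567657, 'cx': 254.26725609652178, 'cy': 189.83740019100165, 'k1': 0.01256411386275293, 'position': array([0.10749689, 0.70469844, 0.8686592 ]), 'rotation': array([-0.10687607,  0.35586352,  0.89375849, -0.25126563])}
{'time_s': 0.1, 'q': array([-1.32531840e+00,  3.81119184e-01,  1.29815009e+00,  1.94333569e-05,
        1.46358159e+00, -2.15304860e-01]), 'qd': array([-7.67454457e-05, -3.03478477e-03, -4.07030494e-03, -6.39954550e-05,
       -1.91313455e-03, -4.95690523e-04]), 'joint_torque': array([ 3.77738368e-03, -4.49219799e+01, -2.31658405e+01, -1.31583874e-04,
        3.60184633e-03,  1.11886445e-05]), 'eef_pos': array([ 0.24449762, -0.49240046,  0.24179034]), 'orientation': array([ 9.73577138e-01,  2.28357528e-01,  1.68477772e-07, -6.29179075e-04]), 'ft_force': array([-0.21361119, -0.6332602 ,  0.20063299]), 'torque': array([-0.02106037, -0.00269474, -0.03854499]), 'grasp_force': 0.0, 'width': 0.9959666739577181}
```

View pics/top0.png

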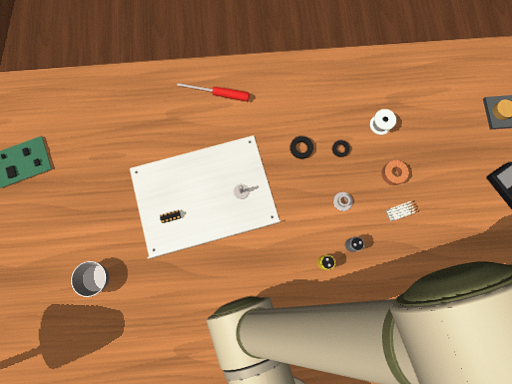

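View pics/side0.png

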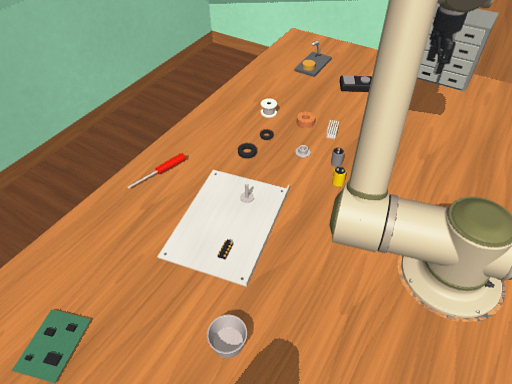

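Top view shows the pad candidates at the large black ring (302,147) and the small one (341,148). The capacitor candidates are the grey can (355,244) and the yellow one (327,262). The toroid is at (397,172), the collar (343,201), the heat sink (403,210), the stud (242,191), the block (171,216), the reel (384,121) and the tin (90,279). I'm choosing the small ring, at about 18 px or 46 mm, and the grey can. One close crop will check both.

Run:
```python
from h import *
d=load('top0'); f=d['frame'][:,:,::-1].copy()
a=f[125:280,285:425]; b=f[155:265,125:285]
A=cv2.resize(a,None,fx=3.6,fy=3.6,interpolation=cv2.INTER_CUBIC)
cv2.imwrite('pics/c1.png',A)
hsv=cv2.cvtColor(f,cv2.COLOR_BGR2HSV)
def blobs(m,name,z,box,amin=15):
    x0,y0,x1,y1=box; mm=np.zeros_like(m); mm[y0:y1,x0:x1]=m[y0:y1,x0:x1]
    for c in cv2.findContours(mm,cv2.RETR_EXTERNAL,cv2.CHAIN_APPROX_NONE)[0]:
        if cv2.contourArea(c)<amin: continue
        r=cv2.minAreaRect(c); p=onz(d,c[:,0,:],z); rw=cv2.minAreaRect((p[:,:2]*1000).astype(np.float32))
        print(name,np.round(r[0],1),np.round(r[1],1),'world mm',np.round(rw[0],1),np.round(rw[1],1),round(rw[2],1))
H,S,V=cv2.split(hsv)
dark=((V<70)*255).astype(np.uint8)
blobs(dark,'pad?',.012,(285,130,355,165))
blobs(dark,'block',.021,(150,200,195,230))
blobs((((H<12)&(S>130)&(V>90))*255).astype(np.uint8),'tor',.026,(380,155,415,190))
grey=((S<70)&(V>90))*255; grey=grey.astype(np.uint8)
blobs(grey,'collar',.01,(328,185,358,215)); blobs(grey,'sink',.032,(380,195,422,225))
blobs(dark,'cap',.05,(340,230,372,258)); blobs(grey,'chassis',.003,(110,130,290,265),500)
blobs(grey,'capgrey',.05,(340,230,372,258));blobs(grey,'reel',.04,(365,105,400,138));blobs(grey,'tin',.045,(65,255,112,300))
```

```text
pad? [341.  148.5] [15. 16.] world mm [ 645.8 -228.2] [42.2 42.2] 82.7
pad? [301.5 147.5] [21. 21.] world mm [ 656.5 -124.8] [55.5 58.6] 84.1
block [170.  216.4] [ 6.3 19.6] world mm [497.9 226.1] [16.2 49.2] 10.9
tor [394.9 172.2] [23.7 26.9] world mm [ 567.7 -353.2] [61.  70.6] 14.3
collar [342.5 201. ] [19.1 17.7] world mm [ 506.1 -214. ] [48. 47.] 38.7
sink [400. 211.] [12.6 26.3] world mm [ 466.5 -347.6] [30.7 67.5] 15.1
cap [357.5 243.5] [11. 11.] world mm [ 394.1 -224.7] [26.6 26.1] 85.6
chassis [201.5 195.6] [ 92.3 136.4] world mm [551.9 143.1] [243.7 343.7] 11.2
capgrey [350.5 246. ] [13.9  9.8] world mm [ 389.9 -207.3] [32.1 24. ] 19.5
reel [382.5 121.5] [21.2 26.9] world mm [ 702.1 -337.3] [54.8 75.8] 39.9
tin [ 88.  278.5] [35. 34.] world mm [360.8 421. ] [81.7 81. ] 0.1
```

View pics/c1.png

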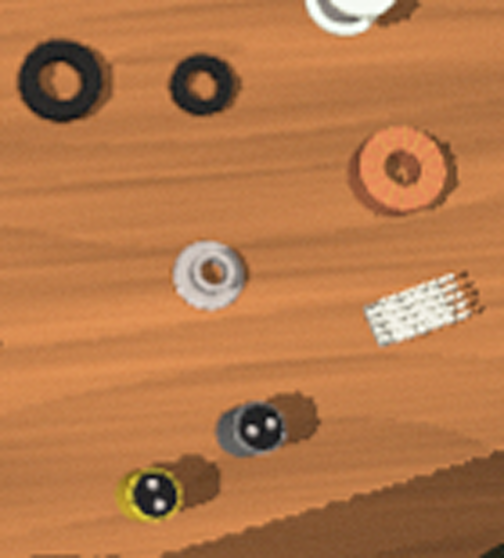

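The crop confirms it: the small black ring at about (341,148) is 46 mm, the other is 60 mm, and the grey can's top is at (357.8,243.6). Next I'll measure the stud more closely.

Run:
```python
from h import *
t=load('top0');s=load('side0')
a=t['frame'][165:225,150:275,::-1];b=s['frame'][165:265,200:290,::-1]
A=cv2.resize(a,(750,360),interpolation=cv2.INTER_CUBIC)
B=cv2.resize(b,(540,600),interpolation=cv2.INTER_CUBIC)[:,:]
A=cv2.convertScaleAbs(A,alpha=1.0);
C=np.zeros((240+400,500,3),np.uint8); 
C=np.zeros((590,760,3),np.uint8); C[:360,:750]=A; 
b2=s['frame'][175:210,225:280,::-1]; C[365:575,:330]=cv2.resize(b2,(330,210),interpolation=cv2.INTER_CUBIC)
b3=s['frame'][230:265,205:260,::-1]; C[365:575,340:670]=cv2.resize(b3,(330,210),interpolation=cv2.INTER_CUBIC)
cv2.imwrite('pics/c2.png',C)
```

```text
(no output)
```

View pics/c2.png

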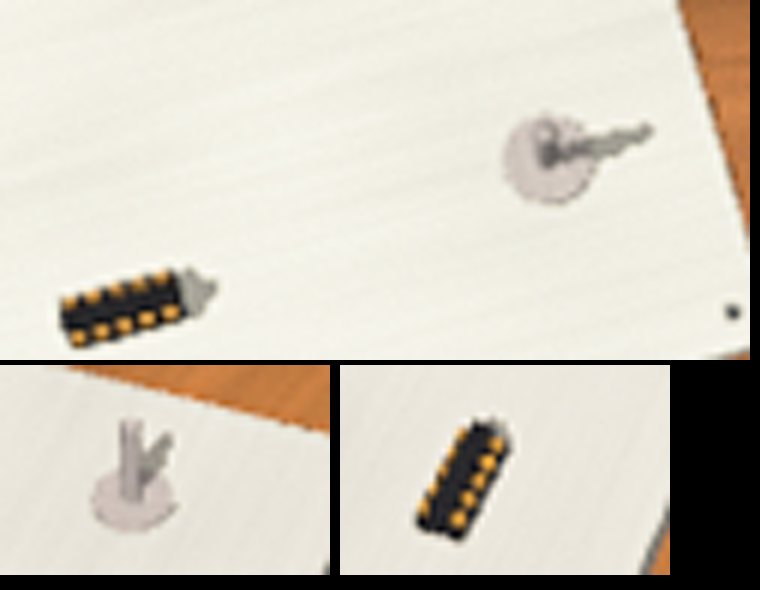

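The foot is at (241.1,190.9) in the top view and (246.7,197.1) in the side view. The tip is at (240.4,185.9) top and (246.4,184) side, and the block at (170.3,216.1) top and (224.8,249) side. I'll cross-check the two views.

Run:
```python
from h import *
t=load('top0');s=load('side0')
P=lambda d,uv,z:np.round(onz(d,[uv],z)[0,:2]*1000,1)
print('foot',P(t,(241.1,190.9),.006),P(s,(246.7,197.1),.006),'tip',P(t,(240.4,185.9),.057),P(s,(246.4,184),.057))
print('block',P(t,(170.3,216.1),.021),P(s,(224.8,249),.018))
print('tor',P(t,(396.4,171.3),.026),'collar',P(t,(343.4,200.1),.02),'sink',P(t,(402.6,210.1),.032),'cap',P(t,(357.5,243.3),.05))
f=s['frame'];hsv=cv2.cvtColor(f,cv2.COLOR_RGB2HSV);H,S,V=cv2.split(hsv)
def bl(m,n,z,b):
    mm=np.zeros(m.shape,np.uint8); x0,y0,x1,y1=b; mm[y0:y1,x0:x1]=m[y0:y1,x0:x1]*255
    c=max(cv2.findContours(mm,0,cv2.CHAIN_APPROX_NONE)[0],key=cv2.contourArea); x,y,w,h=cv2.boundingRect(c)
    print('side',n,x,y,w,h,P(s,(x+w/2-.5,y+h/2-.5),z))
bl(V<70,'pad',.006,(255,125,278,142)); bl((H<12)&(S>130)&(V>90),'tor',.013,(292,108,322,132))
bl((S<80)&(V>90),'collar',.008,(290,140,316,162)); bl((S<80)&(V>90),'sink',.02,(320,115,345,142)); bl((S<80)&(V<140),'cap',.025,(328,143,348,170))
d=t;c=np.array([(150,257),(278,220)]);w=onz(d,c,.003);v=w[0]-w[1];print('chassis ang',np.degrees(np.arctan2(-v[0],v[1])))
```

```text
foot [552.9  42.8] [551.7  46. ] tip [554.7  44. ] [552.5  43.9]
block [498.6 225.2] [497.8 233.1]
tor [ 569.6 -357.5] collar [ 506.5 -213.8] sink [ 468.2 -354. ] cap [ 394.6 -225. ]
side pad 260 130 13 10 [ 648.1 -225.1]
side tor 297 112 18 16 [ 569.  -356.5]
side collar 295 145 16 13 [ 505.6 -210.8]
side sink 327 120 12 19 [ 465.6 -346.9]
side cap 331 148 13 22 [ 392.2 -215.5]
chassis ang 11.817199829234465
```

send_rows(delta_pos=[[0, 0, 0], [0, 0, 0], [0, 0, 0], [0, 0, 0], [0, 0, 0], [0, 0, 0], [0, 0, 0], [0, 0, 0]], twist=[[0, 0, -8], [0, 0, -16], [0, 0, -24], [0, 0, -32], [0, 0, -40], [0, 0, -48], [0, 0, -56], [0, 0, -64]])

```text
time_s: 0.9
eef_pos: [0.2445, -0.4925, 0.2419]
orientation: [0.703, 0.712, 0.0, -0.0]
ft_force: [-0.1, -0.7, 0.1]
width: 1.001
grasp_force: 0.0
```

```bash
cat >> h.py <<'E'
def go(x,y,z,yaw=101.5):
    o=ctrl.observe(); r=R.from_quat(o['orientation']).as_matrix()
    d=r.T@(np.array([x,y,z])-o['eef_pos'])*100
    c,s=np.cos(np.radians(yaw)),np.sin(np.radians(yaw)); g=np.array([[c,s,0],[s,-c,0],[0,0,-1]]).T
    print('t',round(o['time_s'],2),'dpos',np.round(d,2),'twist',np.round(np.degrees(R.from_matrix(r.T@g).as_rotvec()),1),'w',round(o['width'],3),'gf',round(o['grasp_force'],1),'F',np.round(o['ft_force'],1))
E
echo ok
```

```text
ok
```

send_rows(delta_pos=[[26.1, 40.5, 12], [26.1, 40.5, 12], [26.1, 40.5, 12], [26.1, 40.5, 12], [26.1, 40.5, 12], [26.1, 40.5, 12], [26.1, 40.5, 12], [26.1, 40.5, 12]], twist=[[0, 0, -8], [0, 0, -11], [0, 0, -11], [0, 0, -11], [0, 0, -11], [0, 0, -11], [0, 0, -11], [0, 0, -11]], jaw=0.8)

```text
time_s: 1.7
eef_pos: [0.5707, -0.2786, 0.1448]
orientation: [0.633, 0.774, -0.0, -0.0]
ft_force: [0.2, -0.7, 0.3]
width: 0.796
grasp_force: 0.0
```

```bash
python3 -c "
from h import *
go(.647,-.227,.06)"
```

```text
t 1.7 dpos [3.54 8.5  8.48] twist [-0.  -0.  -0.1] w 0.796 gf 0.0 F [ 0.2 -0.7  0.3]
```

send_rows(delta_pos=[[3.5, 8.5, 8.5], [3.5, 8.5, 8.5], [3.5, 8.5, 8.5], [3.5, 8.5, 8.5], [3.5, 8.5, 8.5]], twist=[[0, 0, 0], [0, 0, 0], [0, 0, 0], [0, 0, 0], [0, 0, 0]])

```text
time_s: 2.2
eef_pos: [0.6455, -0.2291, 0.0606]
orientation: [0.633, 0.774, -0.0, -0.0]
ft_force: [-0.9, -0.1, 0.6]
width: 0.798
grasp_force: 0.0
```

```bash
python3 -c "
from h import *
go(.647,-.227,.012)
d=grab('top','t1'); f=d['frame'][110:190,290:390,::-1]
cv2.imwrite('pics/c3.png',cv2.resize(f,None,fx=6,fy=6,interpolation=cv2.INTER_CUBIC))"
```

```text
t 2.2 dpos [0.18 0.19 4.86] twist [-0.  -0.  -0.1] w 0.798 gf 0.0 F [-0.9 -0.1  0.6]
```

View pics/c3.png

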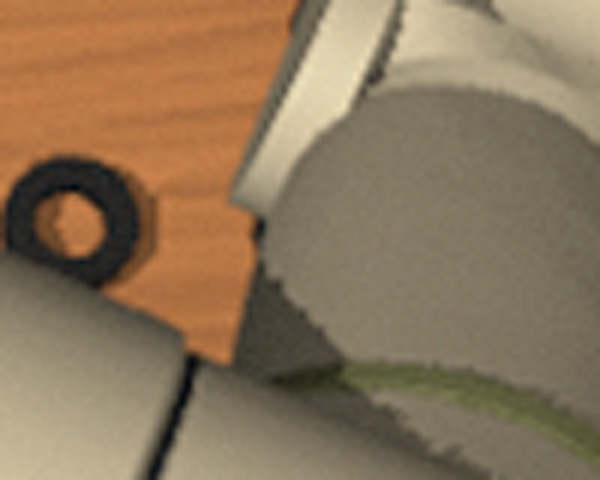

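The arm hides the pad from above and only the larger ring shows, so I'll go down by the measurement.

send_rows(delta_pos=[[0, 0.1, 2.4], [0, 0.1, 4.8], [0, 0.1, 4.8]], twist=[[0, 0, 0], [0, 0, 0], [0, 0, 0]])

```text
time_s: 2.55
eef_pos: [0.6449, -0.2293, 0.0112]
orientation: [0.634, 0.773, -0.0, -0.002]
ft_force: [-0.6, 0.4, -1.1]
width: 0.801
grasp_force: 0.0
```

send_rows(delta_pos=[[0, 0, 0], [0, 0, 0], [0, 0, 0], [0, 0, 0], [0, 0, 0], [0, 0, 0]], twist=[[0, 0, 0], [0, 0, 0], [0, 0, 0], [0, 0, 0], [0, 0, 0], [0, 0, 0]], jaw=0.3, squeeze=30)

```text
time_s: 3.15
eef_pos: [0.6474, -0.2297, 0.0152]
orientation: [0.633, 0.774, -0.0, 0.002]
ft_force: [-2.8, -1.5, 7.5]
width: 0.511
grasp_force: 30.8
```

send_rows(delta_pos=[[0, 0, -4], [0, 0, -8], [0, 0, -12], [0, 0, -12], [0, 0, -12]], twist=[[0, 0, 0], [0, 0, 0], [0, 0, 0], [0, 0, 0], [0, 0, 0]])

```text
time_s: 3.65
eef_pos: [0.6469, -0.2289, 0.1343]
orientation: [0.633, 0.774, 0.0, 0.001]
ft_force: [0.6, -0.2, -1.3]
width: 0.511
grasp_force: 30.9
```

```bash
python3 -c "
from h import *
go(.553,.044,.132)
d=grab('side','s1'); f=d['frame'][40:170,220:380,::-1]
print(proj(d,ctrl.observe()['eef_pos']))
cv2.imwrite('pics/c4.png',cv2.resize(f,None,fx=4,fy=4,interpolation=cv2.INTER_CUBIC))"
```

```text
t 3.65 dpos [28.61 -3.81  0.17] twist [ 0.1  0.1 -0.1] w 0.511 gf 30.9 F [ 0.6 -0.2 -1.3]
[[267.39310899 101.82367888]]
```

View pics/c4.png

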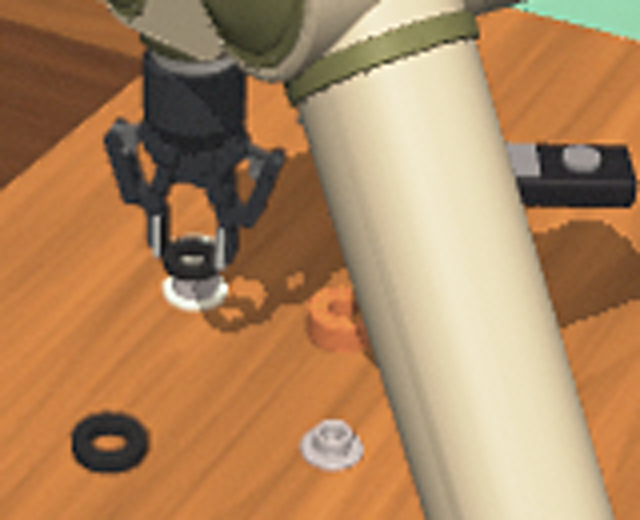

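The pad is held flat and centred between the fingers, at (267.5,104) against the TCP's projection at (267.4,102). On to above the stud.

send_rows(delta_pos=[[28.6, -3.8, 0], [28.6, -3.8, 0], [28.6, -3.8, 0], [28.6, -3.8, 0], [28.6, -3.8, 0], [28.6, -3.8, 0], [28.6, -3.8, 2.5], [28.6, -3.8, 3.5]], twist=[[0, 0, 0], [0, 0, 0], [0, 0, 0], [0, 0, 0], [0, 0, 0], [0, 0, 0], [0, 0, 0], [0, 0, 0]])

```text
time_s: 4.5
eef_pos: [0.5514, 0.0451, 0.0953]
orientation: [0.633, 0.774, -0.001, -0.002]
ft_force: [-0.4, 0.3, -0.5]
width: 0.51
grasp_force: 30.9
```

send_rows(delta_pos=[[0, 0, 0], [0, 0, 0]], twist=[[0, 0, 0], [0, 0, 0]])

```text
time_s: 4.7
eef_pos: [0.5532, 0.0433, 0.0975]
orientation: [0.634, 0.773, -0.0, -0.0]
ft_force: [0.3, -1.3, -0.9]
width: 0.51
grasp_force: 30.9
```

```bash
python3 -c "
from h import *
go(.553,.044,.08)
d=grab('side','s2'); f=d['frame'][130:230,190:310,::-1]
o=ctrl.observe()['eef_pos'];print(o,proj(d,o-[0,0,.009]),proj(d,[.553,.044,.057]))
cv2.imwrite('pics/c5.png',cv2.resize(f,None,fx=5,fy=5,interpolation=cv2.INTER_CUBIC))"
```

```text
t 4.7 dpos [ 0.07 -0.01  1.75] twist [-0.  -0.  -0.2] w 0.51 gf 30.9 F [ 0.3 -1.3 -0.9]
[0.55342606 0.04323239 0.09795338] [[245.94999065 175.4561696 ]] [[246.24146154 183.95526303]]
```

View pics/c5.png

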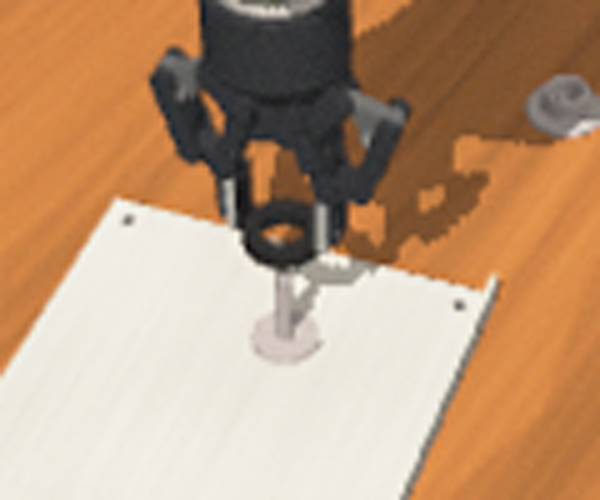

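The ring's hole lines up with the stud (column 246.6 against 246.8), so I'll lower it.

send_rows(delta_pos=[[0, 0, 2], [0, 0, 4], [0, 0, 5], [0, 0, 6], [0, 0, 7], [0, 0, 7.4], [0, 0, 7.4]], twist=[[0, 0, 0], [0, 0, 0], [0, 0, 0], [0, 0, 0], [0, 0, 0], [0, 0, 0], [0, 0, 0]])

```text
time_s: 5.45
eef_pos: [0.5529, 0.044, 0.0234]
orientation: [0.633, 0.774, -0.0, -0.0]
ft_force: [-0.3, 0.8, -1.4]
width: 0.51
grasp_force: 30.9
```

send_rows(delta_pos=[[0, 0, 0], [0, 0, 0], [0, 0, 0], [0, 0, 0]], twist=[[0, 0, 0], [0, 0, 0], [0, 0, 0], [0, 0, 0]], jaw=0.8)

```text
time_s: 5.85
eef_pos: [0.553, 0.0441, 0.0239]
orientation: [0.633, 0.774, 0.0, 0.0]
ft_force: [0.6, 0.1, -0.5]
width: 0.804
grasp_force: 0.0
```

Raise, then go to the toroid at (0.569,-0.357).

send_rows(delta_pos=[[0, 0, -4], [0, 0, -8.5], [-15, 0, -10], [-39.5, -6.4, -10], [-39.5, -6.4, -10], [-39.5, -6.4, -10], [-39.5, -6.4, -10], [-39.5, -6.4, -10]], twist=[[0, 0, 0], [0, 0, 0], [0, 0, 0], [0, 0, 0], [0, 0, 0], [0, 0, 0], [0, 0, 0], [0, 0, 0]], jaw=1.0)

```text
time_s: 6.65
eef_pos: [0.5664, -0.2566, 0.121]
orientation: [0.633, 0.774, 0.0, 0.0]
ft_force: [1.3, 1.0, -0.6]
width: 1.004
grasp_force: 0.0
```

```bash
python3 -c "
from h import *
go(.569,-.357,.07)
d=grab('side','s3'); f=d['frame'][165:215,215:285,::-1]
g=grab('top','t3')['frame'][165:215,205:275,::-1]
cv2.imwrite('pics/c6.png',cv2.resize(np.hstack([f,g]),None,fx=5,fy=5,interpolation=cv2.INTER_CUBIC))"
```

```text
t 6.65 dpos [-9.89 -1.73  5.1 ] twist [ 0.   0.  -0.1] w 1.004 gf 0.0 F [ 1.3  1.  -0.6]
```

View pics/c6.png

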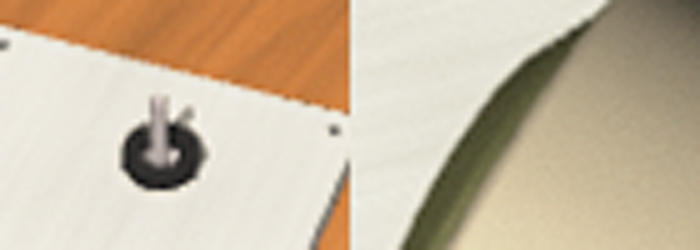

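The side view shows the pad flat around the stud. Now the toroid.

send_rows(delta_pos=[[-9.8, -1.6, 0], [-9.8, -1.6, 2], [-9.8, -1.6, 5], [-9.8, -1.6, 5], [-9.8, -1.6, 7], [-9.8, -1.6, 9], [-9.8, -1.6, 10.3], [-9.8, -1.6, 10.3]], twist=[[0, 0, 0], [0, 0, 0], [0, 0, 0], [0, 0, 0], [0, 0, 0], [0, 0, 0], [0, 0, 0], [0, 0, 0]])

```text
time_s: 7.55
eef_pos: [0.5702, -0.3524, 0.017]
orientation: [0.633, 0.774, 0.0, -0.001]
ft_force: [-0.2, 1.1, 0.7]
width: 0.998
grasp_force: 0.0
```

send_rows(delta_pos=[[0, 0, 0], [0, 0, 0], [0, 0, 0], [0, 0, 0], [0, 0, 0], [0, 0, 0]], twist=[[0, 0, 0], [0, 0, 0], [0, 0, 0], [0, 0, 0], [0, 0, 0], [0, 0, 0]], jaw=0.5, squeeze=40)

```text
time_s: 8.15
eef_pos: [0.5709, -0.354, 0.0195]
orientation: [0.633, 0.774, 0.0, 0.001]
ft_force: [-0.0, 2.0, 6.5]
width: 0.694
grasp_force: 44.4
```

send_rows(delta_pos=[[0, 0, -4], [0, 0, -8], [0, 0, -10.5], [0, 0, -10.5], [0, 0, -10.5]], twist=[[0, 0, 0], [0, 0, 0], [0, 0, 0], [0, 0, 0], [0, 0, 0]])

```text
time_s: 8.65
eef_pos: [0.57, -0.3534, 0.122]
orientation: [0.633, 0.774, 0.0, -0.001]
ft_force: [-0.7, -0.1, -4.4]
width: 0.697
grasp_force: 45.8
```

send_rows(delta_pos=[[39.3, 6.1, 0], [39.3, 6.1, 0], [39.3, 6.1, 0], [39.3, 6.1, 0], [39.3, 6.1, 0], [39.3, 6.1, 0], [39.3, 6.1, 0], [39.3, 6.1, 0]], twist=[[0, 0, 0], [0, 0, 0], [0, 0, 0], [0, 0, 0], [0, 0, 0], [0, 0, 0], [0, 0, 0], [0, 0, 0]])

```text
time_s: 9.45
eef_pos: [0.551, 0.0457, 0.1208]
orientation: [0.633, 0.774, -0.001, -0.002]
ft_force: [0.8, 0.1, -3.0]
width: 0.693
grasp_force: 45.8
```

```bash
python3 -c "
from h import *
go(.553,.044,.10)"
```

```text
t 9.45 dpos [-0.21  0.17  2.08] twist [-0.2 -0.1 -0.1] w 0.693 gf 45.8 F [ 0.8  0.1 -3. ]
```

send_rows(delta_pos=[[0, 0, 2.2], [0, 0, 2.2], [0, 0, 2.2]], twist=[[0, 0, 0], [0, 0, 0], [0, 0, 0]])

```text
time_s: 9.75
eef_pos: [0.5519, 0.0431, 0.0997]
orientation: [0.634, 0.774, -0.001, -0.001]
ft_force: [0.6, -0.1, -1.9]
width: 0.696
grasp_force: 45.7
```

```bash
python3 -c "
from h import *
d=grab('side','s4'); f=d['frame'][130:230,190:310,::-1]
go(.553,.044,.038)
o=ctrl.observe()['eef_pos'];print(proj(d,o-[0,0,.0065]))
H,S,V=cv2.split(cv2.cvtColor(d['frame'],cv2.COLOR_RGB2HSV)); m=((H<12)&(S>130)&(V>70)).astype(np.uint8); m[:,:200]=0;m[:150]=0;m[215:]=0;m[:,290:]=0
n,l,st,c=cv2.connectedComponentsWithStats(m);print(st[1:][st[1:,4]>20])
cv2.imwrite('pics/c7.png',cv2.resize(f,None,fx=5,fy=5,interpolation=cv2.INTER_CUBIC))"
```

```text
t 9.8 dpos [0.12 0.09 6.24] twist [-0.1 -0.  -0.2] w 0.693 gf 45.7 F [ 0.8 -0.5 -3.2]
[[246.31302091 174.15115352]]
[[237 163  20  22 190]]
```

View pics/c7.png

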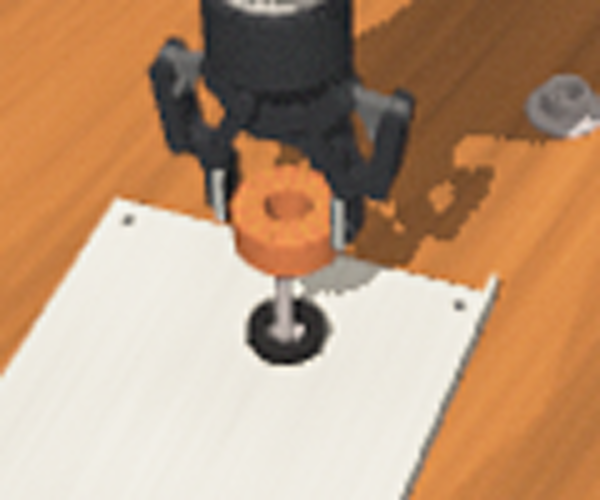

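The toroid's centre column is 247.0 and the stud's is 247.0, so it is aligned. Lowering.

send_rows(delta_pos=[[0, 0, 2], [0, 0, 3.5], [0, 0, 4.5], [0, 0, 5.5], [0, 0, 6.1], [0, 0, 6.1], [0, 0, 6.1]], twist=[[0, 0, 0], [0, 0, 0], [0, 0, 0], [0, 0, 0], [0, 0, 0], [0, 0, 0], [0, 0, 0]])

```text
time_s: 10.5
eef_pos: [0.5527, 0.0434, 0.0401]
orientation: [0.633, 0.774, 0.0, 0.0]
ft_force: [-0.4, -0.2, -2.6]
width: 0.694
grasp_force: 45.7
```

send_rows(delta_pos=[[0, 0, 0], [0, 0, 0], [0, 0, 0], [0, 0, 0], [0, 0, 0]], twist=[[0, 0, 0], [0, 0, 0], [0, 0, 0], [0, 0, 0], [0, 0, 0]], jaw=0.95)

```text
time_s: 11.0
eef_pos: [0.5526, 0.0435, 0.0399]
orientation: [0.633, 0.774, 0.0, 0.0]
ft_force: [-0.3, -0.8, 0.5]
width: 0.951
grasp_force: 0.0
```

send_rows(delta_pos=[[0, 0, -4], [0, 0, -8], [-10, -4, -8], [-24.1, -9.6, -8], [-24.1, -9.6, -8], [-24.1, -9.6, -8], [-24.1, -9.6, -8], [-24.1, -9.6, -8]], twist=[[0, 0, 0], [0, 0, 0], [0, 0, 0], [0, 0, 0], [0, 0, 0], [0, 0, 0], [0, 0, 0], [0, 0, 0]], jaw=0.8)

```text
time_s: 11.8
eef_pos: [0.5052, -0.2164, 0.1198]
orientation: [0.635, 0.772, -0.0, 0.001]
ft_force: [0.3, -0.1, -0.0]
width: 0.798
grasp_force: 0.0
```

```bash
python3 -c "
from h import *
go(.506,-.2125,.024)"
```

```text
t 11.8 dpos [0.38 0.15 9.58] twist [ 0.   0.1 -0.4] w 0.798 gf 0.0 F [ 0.3 -0.1 -0. ]
```

send_rows(delta_pos=[[0.2, 0.1, 4], [0.2, 0.1, 7], [0.2, 0.1, 9], [0.2, 0.1, 9.6], [0.2, 0.1, 9.6]], twist=[[0, 0, 0], [0, 0, 0], [0, 0, 0], [0, 0, 0], [0, 0, 0]])

```text
time_s: 12.3
eef_pos: [0.5066, -0.2092, 0.0235]
orientation: [0.633, 0.774, -0.0, -0.001]
ft_force: [-0.2, 0.0, -0.6]
width: 0.799
grasp_force: 0.0
```

send_rows(delta_pos=[[0, 0, 0], [0, 0, 0], [0, 0, 0], [0, 0, 0], [0, 0, 0], [0, 0, 0], [0, 0, 0]], twist=[[0, 0, 0], [0, 0, 0], [0, 0, 0], [0, 0, 0], [0, 0, 0], [0, 0, 0], [0, 0, 0]], jaw=0.1, squeeze=30)

```text
time_s: 13.0
eef_pos: [0.507, -0.2098, 0.025]
orientation: [0.633, 0.774, 0.0, 0.001]
ft_force: [-0.8, 1.1, 6.5]
width: 0.327
grasp_force: 29.1
```

send_rows(delta_pos=[[0, 0, -4], [0, 0, -8], [0, 0, -11], [0, 0, -11], [0, 0, -11]], twist=[[0, 0, 0], [0, 0, 0], [0, 0, 0], [0, 0, 0], [0, 0, 0]])

```text
time_s: 13.5
eef_pos: [0.5065, -0.2095, 0.1342]
orientation: [0.633, 0.774, 0.0, 0.001]
ft_force: [-0.4, -0.3, -1.1]
width: 0.322
grasp_force: 29.7
```

send_rows(delta_pos=[[24, 9.6, 0], [24, 9.6, 0], [24, 9.6, 0], [24, 9.6, 0], [24, 9.6, 0], [24, 9.6, 0], [24, 9.6, 0], [24, 9.6, 0]], twist=[[0, 0, 0], [0, 0, 0], [0, 0, 0], [0, 0, 0], [0, 0, 0], [0, 0, 0], [0, 0, 0], [0, 0, 0]])

```text
time_s: 14.3
eef_pos: [0.5529, 0.0438, 0.1329]
orientation: [0.634, 0.774, -0.001, -0.001]
ft_force: [0.4, -0.3, -1.1]
width: 0.325
grasp_force: 29.7
```

```bash
python3 -c "
from h import *
d=grab('side','s5'); f=d['frame'][130:230,190:310,::-1]
go(.553,.044,.072)
o=ctrl.observe()['eef_pos'];print(o,proj(d,o-[0,0,.012]))
cv2.imwrite('pics/c8.png',cv2.resize(f,None,fx=5,fy=5,interpolation=cv2.INTER_CUBIC))"
```

```text
t 14.35 dpos [0.06 0.02 6.12] twist [-0.1 -0.  -0.2] w 0.319 gf 29.7 F [ 0.2  0.2 -0.2]
[0.55298573 0.04339876 0.13315731] [[245.73009921 166.8592709 ]]
```

View pics/c8.png

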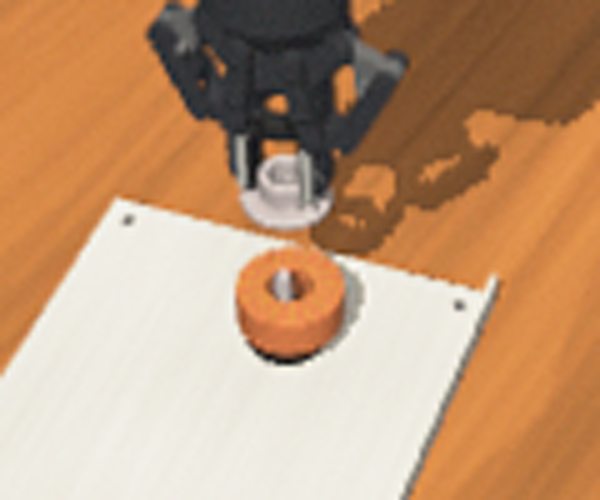

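The toroid sits flat on the pad. The collar's centre column is 246.9 and the stud's is 247, so it is aligned. I'll lower it slowly.

send_rows(delta_pos=[[0, 0, 2], [0, 0, 3.5], [0, 0, 4.2], [0, 0, 4.8], [0, 0, 5.4], [0, 0, 5.9], [0, 0, 6.1], [0, 0, 6.1]], twist=[[0, 0, 0], [0, 0, 0], [0, 0, 0], [0, 0, 0], [0, 0, 0], [0, 0, 0], [0, 0, 0], [0, 0, 0]])

```text
time_s: 15.15
eef_pos: [0.5532, 0.0447, 0.0727]
orientation: [0.633, 0.774, -0.0, -0.0]
ft_force: [-0.8, 0.5, -1.6]
width: 0.325
grasp_force: 29.7
```

```bash
python3 -c "
from h import *
go(.553,.044,.070)"
```

```text
t 15.15 dpos [-0.07 -0.04  0.27] twist [-0.  -0.  -0.1] w 0.325 gf 29.7 F [-0.8  0.5 -1.6]
```

send_rows(delta_pos=[[0, 0, 0.2], [0, 0, 0.2]], twist=[[0, 0, 0], [0, 0, 0]])

```text
time_s: 15.35
eef_pos: [0.5533, 0.0447, 0.0708]
orientation: [0.633, 0.774, 0.0, 0.0]
ft_force: [0.8, -0.1, -1.8]
width: 0.326
grasp_force: 29.7
```

send_rows(delta_pos=[[0, 0, 0], [0, 0, 0], [0, 0, 0], [0, 0, 0]], twist=[[0, 0, 0], [0, 0, 0], [0, 0, 0], [0, 0, 0]], jaw=0.8)

```text
time_s: 15.75
eef_pos: [0.5533, 0.0447, 0.0709]
orientation: [0.633, 0.774, 0.0, 0.0]
ft_force: [-0.9, -0.1, -0.2]
width: 0.797
grasp_force: 0.0
```

send_rows(delta_pos=[[0, 0, -4], [0, 0, -7], [-10, -4, -7], [-23.3, -20.8, -7], [-23.3, -20.8, -7], [-23.3, -20.8, -7], [-23.3, -20.8, -7], [-23.3, -20.8, -7]], twist=[[0, 0, 0], [0, 0, 0], [0, 0, 0], [0, 0, 0], [0, 0, 0], [0, 0, 0], [0, 0, 0], [0, 0, 0]])

```text
time_s: 16.55
eef_pos: [0.403, -0.213, 0.141]
orientation: [0.633, 0.774, -0.0, 0.0]
ft_force: [0.3, -0.0, 0.1]
width: 0.8
grasp_force: 0.0
```

```bash
python3 -c "
from h import *
d=grab('side','s6'); f=d['frame'][130:230,190:310,::-1]
go(.3935,-.2225,.035)
g=d['frame'][120:220,280:400,::-1]
cv2.imwrite('pics/c9.png',cv2.resize(np.hstack([f[20:80,20:80],f[:60,60:]]),None,fx=5,fy=5,interpolation=cv2.INTER_CUBIC))"
```

```text
t 16.6 dpos [-0.23 -0.72 10.6 ] twist [-0.1  0.1 -0.4] w 0.799 gf 0.0 F [ 1.2 -4.4  1. ]
```

View pics/c9.png

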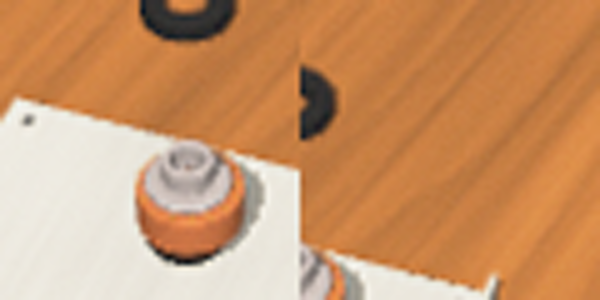

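The stack is complete and flat. Now the capacitor.

send_rows(delta_pos=[[-0.2, -0.7, 2], [-0.2, -0.7, 4], [-0.2, -0.7, 7], [-0.2, -0.7, 9.5], [-0.2, -0.7, 10.6], [-0.2, -0.7, 10.6]], twist=[[0, 0, 0], [0, 0, 0], [0, 0, 0], [0, 0, 0], [0, 0, 0], [0, 0, 0]])

```text
time_s: 17.2
eef_pos: [0.3974, -0.2146, 0.0336]
orientation: [0.633, 0.774, 0.0, -0.001]
ft_force: [-0.2, -0.3, 0.1]
width: 0.805
grasp_force: 0.0
```

send_rows(delta_pos=[[0, 0, 0], [0, 0, 0], [0, 0, 0], [0, 0, 0], [0, 0, 0], [0, 0, 0], [0, 0, 0]], twist=[[0, 0, 0], [0, 0, 0], [0, 0, 0], [0, 0, 0], [0, 0, 0], [0, 0, 0], [0, 0, 0]], jaw=0.1)

```text
time_s: 17.9
eef_pos: [0.3982, -0.2153, 0.0357]
orientation: [0.633, 0.774, -0.0, 0.001]
ft_force: [-0.3, 1.1, 6.9]
width: 0.401
grasp_force: 29.8
```

send_rows(delta_pos=[[0, 0, -4], [0, 0, -8], [0, 0, -10], [0, 0, -10]], twist=[[0, 0, 0], [0, 0, 0], [0, 0, 0], [0, 0, 0]])

```text
time_s: 18.3
eef_pos: [0.3988, -0.2158, 0.1375]
orientation: [0.633, 0.774, -0.0, 0.003]
ft_force: [0.8, -0.6, -0.4]
width: 0.392
grasp_force: 30.5
```

```bash
python3 -c "
from h import *
go(.5255,.136,.14)
go(.5255,.136,.04)"
```

```text
t 18.3 dpos [31.98 19.38 -0.34] twist [ 0.2  0.3 -0.1] w 0.392 gf 30.5 F [ 0.8 -0.6 -0.4]
t 18.3 dpos [32.03 19.34  9.66] twist [ 0.2  0.3 -0.1] w 0.392 gf 30.5 F [ 0.8 -0.6 -0.4]
```

send_rows(delta_pos=[[32, 19.4, 0], [32, 19.4, 0], [32, 19.4, 0], [32, 19.4, 0], [32, 19.4, 0], [32, 19.4, 0], [32, 19.4, 0], [32, 19.4, 0]], twist=[[0, 0, 0], [0, 0, 0], [0, 0, 0], [0, 0, 0], [0, 0, 0], [0, 0, 0], [0, 0, 0], [0, 0, 0]])

```text
time_s: 19.1
eef_pos: [0.5248, 0.1405, 0.1335]
orientation: [0.632, 0.775, -0.0, -0.001]
ft_force: [-0.7, -0.9, -0.3]
width: 0.397
grasp_force: 30.4
```

```bash
python3 -c "
from h import *
go(.5255,.136,.04)"
```

```text
t 19.1 dpos [-0.46 -0.01  9.35] twist [-0.1 -0.   0.1] w 0.397 gf 30.4 F [-0.7 -0.9 -0.3]
```

send_rows(delta_pos=[[0, 0, 3], [0, 0, 6], [0, 0, 8], [0, 0, 9], [0, 0, 9.4], [0, 0, 9.4], [0, 0, 9.4]], twist=[[0, 0, 0], [0, 0, 0], [0, 0, 0], [0, 0, 0], [0, 0, 0], [0, 0, 0], [0, 0, 0]])

```text
time_s: 19.8
eef_pos: [0.5252, 0.137, 0.0415]
orientation: [0.633, 0.774, 0.001, 0.001]
ft_force: [-0.5, 0.2, -0.5]
width: 0.396
grasp_force: 30.5
```

send_rows(delta_pos=[[0, 0, 0.2], [0, 0, 0.2], [0, 0, 0.2]], twist=[[0, 0, 0], [0, 0, 0], [0, 0, 0]])

```text
time_s: 20.1
eef_pos: [0.5249, 0.137, 0.0391]
orientation: [0.633, 0.774, 0.0, 0.0]
ft_force: [-0.4, 0.7, -0.8]
width: 0.397
grasp_force: 30.5
```

send_rows(delta_pos=[[0, 0, 0], [0, 0, 0], [0, 0, 0], [0, 0, 0]], twist=[[0, 0, 0], [0, 0, 0], [0, 0, 0], [0, 0, 0]], jaw=0.65)

```text
time_s: 20.5
eef_pos: [0.5248, 0.137, 0.0388]
orientation: [0.633, 0.774, 0.0, 0.0]
ft_force: [0.1, 0.3, 0.4]
width: 0.65
grasp_force: 0.0
```

send_rows(delta_pos=[[0, 0, -4], [0, 0, -8], [0, 0, -10], [0, 0, -10], [-10, -4, -10], [-20, -8, -10], [-25, -10, -10], [-30, -12, -10]], twist=[[0, 0, 0], [0, 0, 0], [0, 0, 0], [0, 0, 0], [0, 0, 0], [0, 0, 0], [0, 0, 0], [0, 0, 0]])

```text
time_s: 21.3
eef_pos: [0.4876, -0.0612, 0.1377]
orientation: [0.633, 0.774, -0.0, -0.001]
ft_force: [0.3, -0.8, 0.3]
width: 0.649
grasp_force: 0.0
```

```bash
python3 -c "
from h import *
go(.467,-.350,.10,105)"
```

```text
t 21.3 dpos [-27.9   -7.74   3.76] twist [-0.1 -0.1 -3.6] w 0.649 gf 0.0 F [ 0.3 -0.8  0.3]
```

send_rows(delta_pos=[[-27.9, -7.7, 1], [-27.9, -7.7, 1], [-27.9, -7.7, 2], [-27.9, -7.7, 3.7], [-27.9, -7.7, 3.7], [-27.9, -7.7, 3.7], [-27.9, -7.7, 3.7], [-27.9, -7.7, 3.7]], twist=[[0, 0, -3.5], [0, 0, -3.5], [0, 0, -3.5], [0, 0, -3.5], [0, 0, -3.5], [0, 0, -3.5], [0, 0, -3.5], [0, 0, -3.5]])

```text
time_s: 22.1
eef_pos: [0.4676, -0.3485, 0.1002]
orientation: [0.61, 0.792, 0.0, -0.001]
ft_force: [0.5, 0.3, -0.7]
width: 0.65
grasp_force: 0.0
```

```bash
python3 -c "
from h import *
go(.467,-.350,.025,105)"
```

```text
t 22.1 dpos [-0.15 -0.09  7.52] twist [-0.1 -0.1 -0.2] w 0.65 gf 0.0 F [ 0.5  0.3 -0.7]
```

send_rows(delta_pos=[[-0.1, -0.1, 3], [-0.1, -0.1, 5], [-0.1, -0.1, 7], [-0.1, -0.1, 7.5], [-0.1, -0.1, 7.5]], twist=[[0, 0, 0], [0, 0, 0], [0, 0, 0], [0, 0, 0], [0, 0, 0]])

```text
time_s: 22.6
eef_pos: [0.4677, -0.3484, 0.0265]
orientation: [0.609, 0.793, 0.0, -0.001]
ft_force: [-0.1, 0.2, -0.1]
width: 0.649
grasp_force: 0.0
```

send_rows(delta_pos=[[0, 0, 0], [0, 0, 0], [0, 0, 0], [0, 0, 0], [0, 0, 0], [0, 0, 0], [0, 0, 0]], twist=[[0, 0, 0], [0, 0, 0], [0, 0, 0], [0, 0, 0], [0, 0, 0], [0, 0, 0], [0, 0, 0]], jaw=0.1)

```text
time_s: 23.3
eef_pos: [0.4681, -0.3498, 0.028]
orientation: [0.609, 0.793, -0.0, 0.001]
ft_force: [0.2, 2.5, 6.1]
width: 0.342
grasp_force: 31.3
```

send_rows(delta_pos=[[0, 0, -4], [0, 0, -8], [0, 0, -12], [0, 0, -12], [0, 0, -12]], twist=[[0, 0, 0], [0, 0, 0], [0, 0, 0], [0, 0, 0], [0, 0, 0]])

```text
time_s: 23.8
eef_pos: [0.4676, -0.3496, 0.1473]
orientation: [0.609, 0.793, -0.0, 0.001]
ft_force: [-0.2, 0.2, -2.0]
width: 0.344
grasp_force: 30.4
```

```bash
python3 -c "
from h import *
d=grab('side','s7'); t=grab('top','t7')
go(.558,.240,.145,101.5)
o=ctrl.observe()['eef_pos'];print(o,proj(d,o),proj(t,o))
f=t['frame'][150:270,130:290,::-1]
g=d['frame'][30:150,290:450,::-1]
cv2.imwrite('pics/c10.png',cv2.resize(np.hstack([f,g]),None,fx=2.5,fy=2.5,interpolation=cv2.INTER_CUBIC))"
```

```text
t 23.9 dpos [54.6  23.93  0.14] twist [-0.1 -0.1  3.4] w 0.336 gf 30.4 F [ 0.7  1.  -0.8]
[ 0.46714242 -0.34913408  0.1455143 ] [[337.46658565  95.959637  ]] [[422.05117806 202.51744648]]
```

View pics/c10.png

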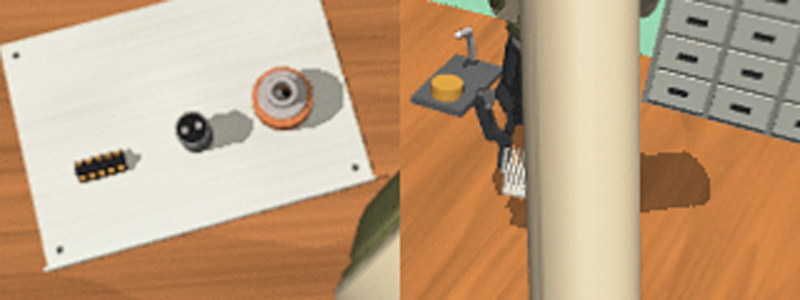

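The sink is gripped, and the top view shows the stack and capacitor standing correctly. Carrying it over.

send_rows(delta_pos=[[54.6, 23.9, 0], [54.6, 23.9, 0], [54.6, 23.9, 0], [54.6, 23.9, 0], [54.6, 23.9, 0], [54.6, 23.9, 0], [54.6, 23.9, 0], [54.6, 23.9, 0]], twist=[[0, 0, 3.4], [0, 0, 3.4], [0, 0, 3.4], [0, 0, 3.4], [0, 0, 3.4], [0, 0, 3.4], [0, 0, 3.4], [0, 0, 3.4]])

```text
time_s: 24.7
eef_pos: [0.5278, 0.0478, 0.1454]
orientation: [0.633, 0.774, -0.001, -0.001]
ft_force: [1.1, -0.6, -1.0]
width: 0.346
grasp_force: 30.4
```

```bash
python3 -c "
from h import *
go(.558,.240,.14,101.5)"
```

```text
t 24.7 dpos [18.23  6.79  0.54] twist [-0.1 -0.1 -0. ] w 0.346 gf 30.4 F [ 1.1 -0.6 -1. ]
```

send_rows(delta_pos=[[18.2, 6.8, 0], [18.2, 6.8, 0], [18.2, 6.8, 0], [18.2, 6.8, 0], [18.2, 6.8, 2], [18.2, 6.8, 5], [18.2, 6.8, 7], [18.2, 6.8, 7]], twist=[[0, 0, 0], [0, 0, 0], [0, 0, 0], [0, 0, 0], [0, 0, 0], [0, 0, 0], [0, 0, 0], [0, 0, 0]])

```text
time_s: 25.5
eef_pos: [0.5567, 0.2372, 0.0726]
orientation: [0.633, 0.774, -0.003, -0.003]
ft_force: [-0.7, 0.2, -1.3]
width: 0.343
grasp_force: 30.3
```

```bash
python3 -c "
from h import *
d=grab('side','s8')
go(.558,.240,.0315,101.5)
o=ctrl.observe()['eef_pos'];print(o,proj(d,o))
f=d['frame'][170:280,170:300,::-1]
cv2.imwrite('pics/c11.png',cv2.resize(f,None,fx=5,fy=5,interpolation=cv2.INTER_CUBIC))"
```

```text
t 25.55 dpos [0.25 0.09 4.33] twist [-0.3  0.  -0. ] w 0.34 gf 30.3 F [ 0.9  0.2 -1.1]
[0.55779489 0.23738966 0.07478889] [[202.21782552 226.30152983]]
```

View pics/c11.png

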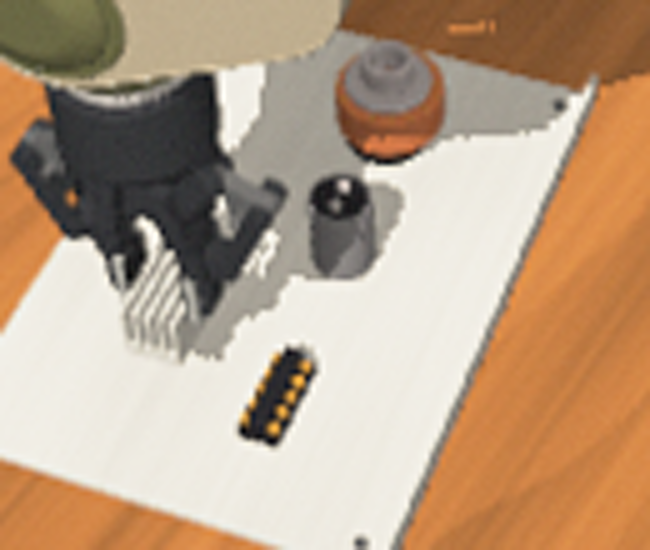

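```bash
python3 -c "
from h import *
d=load('s8')
e=onz(d,[(200.4,240.4)],.0467)[0]; print('sink centre',e[:2]-.028*np.array([-.199,.98]))
# block near-end (left) top corners
c=onz(d,[(170+241/5,170+425/5),(170+283/5,170+436/5)],.019);print('block left end',c,c.mean(0)[:2]-.025*np.array([-.199,.98]))
c=onz(d,[(170+290/5,170+349/5),(170+314/5,170+358/5)],.02);print('block right end',c.mean(0)[:2]+.025*np.array([-.199,.98]))
"
```

```text
sink centre [0.55650968 0.23150397]
block left end [[0.50107906 0.25703221 0.019     ]
 [0.4795684  0.25162522 0.019     ]] [0.49529873 0.22982872]
block right end [0.49425783 0.23011258]
```

send_rows(delta_pos=[[0.7, 0, 1.5], [0.7, 0, 3], [0.7, 0, 3.9], [0.7, 0, 4.2], [0.7, 0, 4.2], [0.7, 0, 4.2]], twist=[[0, 0, 0], [0, 0, 0], [0, 0, 0], [0, 0, 0], [0, 0, 0], [0, 0, 0]])

```text
time_s: 26.15
eef_pos: [0.5578, 0.2445, 0.0356]
orientation: [0.633, 0.774, 0.001, 0.0]
ft_force: [-0.3, -0.4, -0.4]
width: 0.345
grasp_force: 30.4
```

send_rows(delta_pos=[[0, 0, 0.3], [0, 0, 0.4], [0, 0, 0.4]], twist=[[0, 0, 0], [0, 0, 0], [0, 0, 0]])

```text
time_s: 26.45
eef_pos: [0.5574, 0.2445, 0.0311]
orientation: [0.633, 0.774, 0.0, 0.0]
ft_force: [0.3, -0.5, 0.7]
width: 0.343
grasp_force: 30.6
```

send_rows(delta_pos=[[0, 0, 0], [0, 0, 0], [0, 0, 0], [0, 0, 0]], twist=[[0, 0, 0], [0, 0, 0], [0, 0, 0], [0, 0, 0]], jaw=0.55)

```text
time_s: 26.85
eef_pos: [0.5574, 0.2445, 0.0308]
orientation: [0.633, 0.774, 0.0, -0.0]
ft_force: [-0.3, -0.2, -0.8]
width: 0.55
grasp_force: 0.0
```

send_rows(delta_pos=[[0, 0, -4], [0, 0, -8], [0, 0, -12], [0, 0, -14], [-5, 0, -14], [-10, 0, -14], [-20, -5, -14], [-30, -10, -14]], twist=[[0, 0, 0], [0, 0, 0], [0, 0, 0], [0, 0, 0], [0, 0, 0], [0, 0, 0], [0, 0, 0], [0, 0, 0]])

```text
time_s: 27.65
eef_pos: [0.5509, 0.0481, 0.1706]
orientation: [0.633, 0.774, -0.0, 0.0]
ft_force: [1.1, -0.5, 0.1]
width: 0.55
grasp_force: 0.0
```

send_rows(delta_pos=[[-25, -10, 0], [-25, -10, 0], [-25, -10, 0], [-25, -10, 0], [-25, -10, 0], [-25, -10, 0]], twist=[[0, 0, 0], [0, 0, 0], [0, 0, 0], [0, 0, 0], [0, 0, 0], [0, 0, 0]])

```text
time_s: 28.25
eef_pos: [0.5022, -0.2189, 0.1707]
orientation: [0.634, 0.773, -0.0, 0.0]
ft_force: [0.0, 0.7, -0.6]
width: 0.549
grasp_force: 0.0
```

```bash
python3 -c "
from h import *
d=grab('side','s9');t=grab('top','t9')
f=d['frame'][170:280,170:300,::-1];g=t['frame'][150:260,130:290,::-1]
cv2.imwrite('pics/c12.png',cv2.resize(np.hstack([f,g]),None,fx=2.75,fy=2.75,interpolation=cv2.INTER_CUBIC))"
```

```text
(no output)
```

View pics/c12.png

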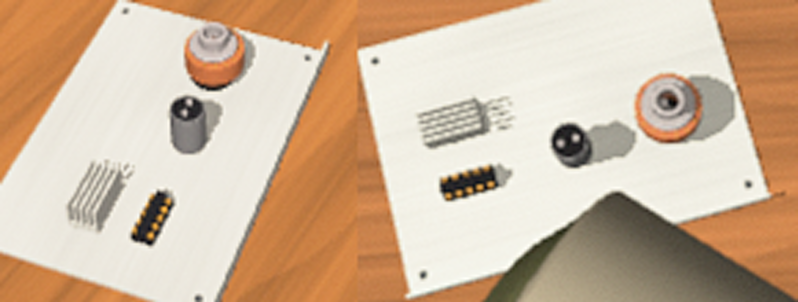

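```bash
python3 -c "
from h import *
t=load('t9');f=t['frame'];
s=onz(t,[(165.3,194.2)],.03)[0,:2]; b=onz(t,[(170.0,216.0)],.021)[0,:2];print(s,b)
A=np.array([[.98,.199],[-.199,.98]]);print('block frame',A@(s-b))
c=onz(t,[(571/2.75-.3,150+138/2.75)],.053)[0,:2];k=np.array([.553,.044]);print('cap',A@(c-b),A@(c-k))
s=onz(load('s9'),[(170+83.5/2.75,170+224/2.75)],.003)[0,:2]-.028*np.array([-.199,.98]);print('side sink',s,A@(s-b),A@(s-[.496,.229]))
"
```

```text
[0.55378684 0.23427062] [0.49890012 0.22598694]
block frame [ 0.05543745 -0.00280445]
cap [ 0.00688904 -0.1021081 ] [-0.00991345  0.08700497]
side sink [0.55919678 0.23581524] [ 0.06104656 -0.0023673 ] [ 0.06328908 -0.00589722]
```

Everything measures inside tolerance: the sink is 55–63 mm behind the block and 2–6 mm off sideways, and the capacitor is fine. Handing in.

```bash
python3 -c "
from h import *
print(ctrl.close_job())"
```

```text
the job is handed in; nothing more can be done
None
```

The layout is built and handed in at about 28 s: pad, transformer and collar stacked flat on the stud, capacitor standing midway, heat sink about 35 mm behind the block, tin and reel not touched. My last camera measurements put everything inside the limits, but no verdict came back.

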